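# Draw up and pin the castle nut of a tube rotator

### The arm

A 6-joint arm with a two-finger parallel gripper is mounted at the origin on a cart in front of the work surface, level with it; the furniture and walls round the work are solid. World frame = base frame: x ahead of the robot, y to its left, z up, the work surface at z = 0. Lengths are in m, angles in degrees, forces in N, time in s.
With the tool pointing down it reaches from about 0.35 to 0.875 m from the base axis. Payload 4.2 kg.
Tool frame: the origin (TCP) lies midway between the tips of the shut fingers; the grasp point (between the pads) lies 19 mm behind it; z points along the fingers, y is the line along which they close (so a half turn about z gives the same grasp; the last joint's range is limited). The gripper opens to 87 mm and grips with 3 to 60 N. Pads are 19 mm wide; open, the fingers measure 117 mm over their backs; the gripper's body (75 mm by 190 mm) begins 51 mm behind the grasp point.
Start: joints at [-62.303, 22.042, 0.453, 0, -68.411, -14.817], TCP at [0.139, -0.609, 0.223] pointing down, gripper open.
Joint ranges: [-179.83, 179.83], [-69.29, 118.12], [-61.27, 80.66], [-181.25, 117.63], [-171.15, -9.14], [-177.46, 177.46]. Speed limits (degrees/s): [159.86, 159.86, 180, 180, 180, 180].

### API

Orientations are given as a 3x3 rotation matrix whose columns are the frame's x, y, z axes.
In Python, from station import r, camrig, finish_job gives the robot as it stands (r), with the cameras (camrig) and the job as plain functions.
- The arm moves only by the shell command python3 steer.py 'ROWS'. ROWS is a JSON list of rows, 1 to 8 of them, each of 7 numbers: the opening from 0.0 (shut) to 1.0 (fully open), then dx, dy, dz in m, then a rotation vector rx, ry, rz in degrees; each row is the pose to reach, as a shift and turn from the pose commanded when the command began, along the tool's axes at that moment; what a row does not reach only later rows make up. A row lasts 1/10 s, in which the tool goes at most 0.05 m and 8.59 degrees, less where a joint would pass 70% of its speed; a pose out of reach is approached as far as the arm can. The fingers move at their own pace and stop on an object; the grip force is fixed at half the most. Time passes only in rows, so rows that do not move let the fingers close. It prints the time, the measured TCP pose, the force, the opening and the grip force at its end.
- r.sense(): the state, without advancing time (a new reading comes with each control period).
- camrig.capture(name): name is "side" or "top"; returns a dict with "pixels" (480x640x3 uint8, red, green, blue), "z_map" (480x640 float32, m along the optical axis (not along the pixel's ray), 0 where there is no reading), "K" (3x3 intrinsics, pixels), "distortion" ([k1, k2, p1, p2, k3] as OpenCV has them; the pictures are not rectified), "world_from_camera" (4x4, takes a point from camera to world coordinates). Camera axes: x right, y up, looking along -z (the intrinsics and any distortion apply to the point x, -y, -z); pixel columns grow to the right and rows downward; lengths in m; the calibration is good to about 2 mm. A picture is of the moment at which its call begins.
- finish_job(): hands the job in; it is judged then, once.
The state is a dict: "time_s": time; "joints": joint angles; "joint_velocities": joint speeds; "effort": joint torques, N m; "tcp_pos": TCP position; "ee_rot": TCP orientation; "wrist_force": force on the tool from outside, world axes, zero at the start; "moment": the same for the moment, N m; "gripper_width": opening from 0.0 (shut) to 1.0 (fully open); "gripper_force": force on a finger pad.
Only numpy, scipy, OpenCV 4.12 (cv2) and the standard library are available. Lean on these libraries where they do the work, as an engineer would, in place of code of your own. Each camera call takes 0.05 s, during which the arm holds its last target. There are 200 camera calls.

### The job

The disc of the sloping tube rotator has just been refitted and its big castle nut is still loose. Turn the nut clockwise until it comes up against the washer and goes stiff, then draw it on just to the first slot that lines up with the cross hole in the shaft; do not back it off to get there. Then push the lock pin that lies on the bench through slot and hole, fully home, let go of it, and leave the other things on the bench where they stand.

Things in the scene. Friction and masses are not known exactly. Their poses are not given: they have to be found in the camera images.
- rotator: White wedge-shaped tube rotator, 185 deep x 170 wide x 127 mm high, fixed. Origin under the middle of its base; x to its back, z up. Its top slopes down 28 degrees toward -x; parallel to the slope lies a grey disc, 176 mm diameter, with tube clips 15 mm high at 66 to 78 mm radius. The shaft stands square to the disc, so a tool working along it leans 28 degrees.
- hole (a point): Middle of the cross hole, on the shaft's axis. z: out along the shaft. y: along the hole, which is 8 mm across and goes right through the 22 mm shaft, open at both ends. Shaft's end 9.6 mm above this point (along z), washer (49 mm diameter, on a hub) 25.9 below, disc's face 38.4 below. The geared drive holds the shaft; how it stands turned (hole level, or up to 0.35 rad off) shows in these axes.
- nut_mid (a point): Middle of the castle nut's hexagon, on the shaft's axis, about 15 mm below hole; turns with the nut, z as there. Hexagon 42 mm across flats, faces 10 mm above and below this point; washer 10 below. Over it a crown, 38 mm diameter, top 21 mm above this point, with six slots 9 mm wide, 11 deep, in the middle of the flats. y: along the pair of slots that must come in line with y of hole.
- nut (a joint): Run-down of the loose nut, rad: grows as it turns clockwise seen from the shaft's end (tightening, about -z of hole). Starts at 0.1 to 0.8, takes 0.22 N m; at 1.80 the nut is up on the washer and this stops growing. Turning on then takes 0.45 N m: 0.29 rad further the pair of slots is in line. Friction keeps it where left; turned back, this falls: loose again.
- pin: Loose lock pin, about 60 g, lying level on its flat-sided ribbed metal grip. x runs from grip to tip. Origin at bench level below the shoulder between grip and shank; the axis is 7 mm above it. Steel shank 5 mm diameter, x = 0 to 48 mm, the last 4 mm tapered. Grip 12 mm wide (y), 14 high (z), x = -36 to 0; behind it a thin flat ring to x = -54 mm.
- pin_mid (a point): Point on the pin's axis, 19 mm from the shoulder toward the tip (axes as pin): lies at hole when the pin is fully home, from either side; then the shoulder meets the nut's crown and the tip sticks out 10 mm beyond the crown at the other side.
- reagent: Bystander: brown reagent bottle with cap, 32 mm diameter, 75 mm high. Origin under its middle.
- timer: Bystander: light grey bench timer, 66 x 66 x 20 mm. Origin under its middle.
- mouse: Bystander: black computer mouse, 110 x 62 x 34 mm. Origin under its middle.

How it is judged (in metres and radians):
On the way, in this order (a step that is already met when the one before it is completed fails the run):
1. the nut has run down against the washer (value of joint nut above 1.77 rad).
2. still tight, the nut has gone on until the next slots are in line with the cross hole (within 0.1 rad) (value of joint nut above 1.73 rad and angle between the y axis of nut_mid and the y axis of hole, either way round below 0.1 rad), for 0.2 s.
At the end, for the whole second after the job is handed in: The nut is tight on the washer (run-down above 1.73 rad) with its slots in line with the cross hole (within 0.11 rad), and the released pin lies at rest through slot and hole, its shoulder within 7 mm of the nut's crown and its axis within 0.3 rad of the hole's (value of joint nut above 1.73 rad and angle between the y axis of nut_mid and the y axis of hole, either way round below 0.11 rad and distance between pin_mid and hole below 0.007 m and angle between the x axis of pin and the y axis of hole, either way round below 0.3 rad and linear speed of pin below 0.02 m/s); the robot touches nothing.
It fails at once if a bystander is shoved by more than 30 mm (distance of any of reagent, timer, mouse from where it was at the start of the episode above 0.03 m).
It also fails if it takes over 69 s, if anything falls off the work surface, if the arm or the gripper's body presses on something with over 40 N, if the wrist force passes 120 N, or if a joint passes its speed limit or range.

## Working session

There is one attempt and no reset: what is moved stays moved. The work goes in short steps, Python scripts to look and compute and a shell command to move; the robot and the scene stay as the last step left them, time stands still between calls to the robot, and variables do not carry over. Pictures are saved under pics/ and viewed, at most 10 in all, crops included, and the job is handed in when it is done.

```bash
ls; mkdir -p pics
python3 - <<'E'
from station import r, camrig, finish_job
import cv2,numpy as np
s=r.sense();print({k:np.round(v,3).tolist() for k,v in s.items()})
for n in("side","top"):
    c=camrig.capture(n);cv2.imwrite(f"pics/{n}0.png",c["pixels"][:,:,::-1]);np.savez(f"{n}0.npz",**c)
    print(n,c["K"].tolist(),c["distortion"],c["world_from_camera"].round(3).tolist())
E
```

```text
pics
station.py
steer.py
{'time_s': 0.0, 'joints': [-62.305, 22.091, 0.377, -0.029, -68.412, -14.817], 'joint_velocities': [0.008, 0.146, 0.02, -0.039, 0.024, 0.015], 'effort': [-0.0, -39.067, 18.741, 4.22, 0.011, -0.0], 'tcp_pos': [0.139, -0.609, 0.221], 'ee_rot': [[-0.975, -0.223, -0.001], [-0.223, 0.975, 0.002], [0.0, 0.002, -1.0]], 'wrist_force': [0.405, 1.301, -0.803], 'moment': [0.005, 0.058, -0.032], 'gripper_force': 0.0, 'gripper_width': 1.001}
side [[536.9883683770823, 0.0, 313.22079920377456], [0.0, 536.9883683770823, 243.01045043862027], [0.0, 0.0, 1.0]] [0.0442837 0.        0.        0.        0.       ] [[-0.906, 0.155, -0.393, 0.045], [-0.423, -0.343, 0.839, 1.048], [-0.005, 0.926, 0.377, 0.537], [0.0, 0.0, 0.0, 1.0]]
top [[549.5364292509435, 0.0, 311.6652820646288], [0.0, 549.5364292509435, 233.6211190314149], [0.0, 0.0, 1.0]] [-0.16081604  0.          0.          0.          0.        ] [[-0.026, 0.987, -0.158, 0.305], [-1.0, -0.028, -0.009, 0.068], [-0.014, 0.158, 0.987, 1.27], [0.0, 0.0, 0.0, 1.0]]
```

View pics/side0.png

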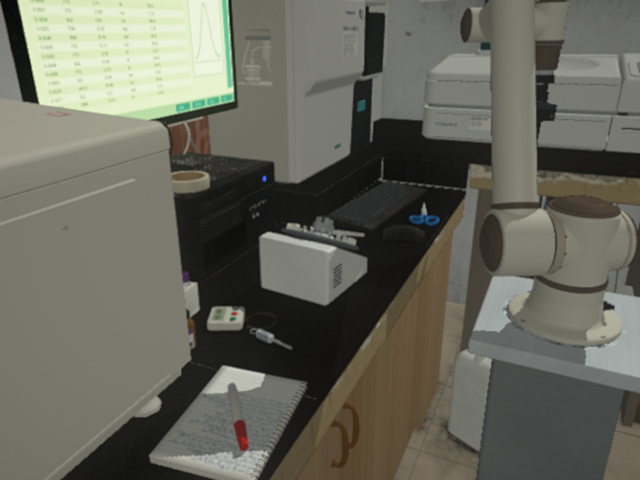

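View pics/top0.png

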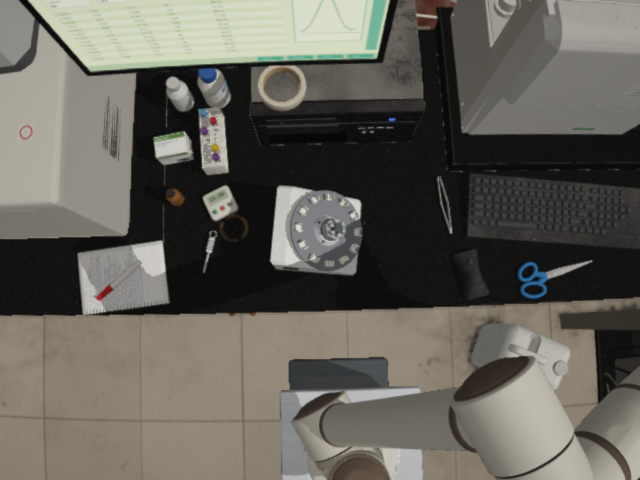

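```bash
cat > h.py <<'E'
import numpy as np,cv2
def cloud(c):
    h,w=c["z_map"].shape
    u,v=np.meshgrid(np.arange(w),np.arange(h))
    p=cv2.undistortPoints(np.stack([u,v],-1).reshape(-1,1,2).astype(float),c["K"],c["distortion"]).reshape(h,w,2)
    z=c["z_map"].astype(float); P=np.stack([p[...,0]*z,-p[...,1]*z,-z],-1)
    T=c["world_from_camera"]; return P@T[:3,:3].T+T[:3,3]
def proj(c,P):
    T=c["world_from_camera"]; q=(np.atleast_2d(P)-T[:3,3])@T[:3,:3]; q=q*[1,-1,-1]
    return cv2.projectPoints(q,np.zeros(3),np.zeros(3),c["K"],c["distortion"])[0][:,0]
E
python3 - <<'E'
from h import *
t=np.load("top0.npz");P=cloud(t)
for u,v in[(290,240),(282,200),(300,245),(345,205),(331,229),(318,240),(205,272),(211,245),(211,235),(175,197),(220,203),(150,220),(234,238)]:print((u,v),P[v,u].round(4))
# disc plane ransac
R=P[175:285,265:370].reshape(-1,3);R=R[R[:,2]>.03]
best=0;rng=np.random.default_rng(0)
for _ in range(3000):
    a=R[rng.choice(len(R),3,0)];n=np.cross(a[1]-a[0],a[2]-a[0]);l=np.linalg.norm(n)
    if l<1e-6:continue
    n/=l;n*=np.sign(n[2]);k=abs((R-a[0])@n)<.002
    if n[2]<.99 and k.sum()>best:best=k.sum();B=k
Q=R[B];m=Q.mean(0);n=np.linalg.svd(Q-m,full_matrices=False)[2][2];n*=np.sign(n[2])
print("plane",best,m,n,"tilt",np.degrees(np.arccos(n[2])),"yaw of -n xy",np.degrees(np.arctan2(-n[1],-n[0])))
im=t["pixels"][:,:,::-1]
a=cv2.resize(im[180:280,262:372],None,fx=7,fy=5.5,interpolation=3)
cv2.imwrite("pics/nut.png",cv2.resize(im[195:265,290:370],(800,600)[:2] if 0 else (686,600),interpolation=3))
s=np.load("side0.npz")["pixels"][:,:,::-1]
b=cv2.resize(s[205:285,265:375],(800,582),interpolation=3);cv2.imwrite("pics/nuts.png",b)
cv2.imwrite("pics/pin.png",np.hstack([cv2.resize(im[180:285,165:255],(400,467),interpolation=3),cv2.resize(s[300:360,200:300],(400,467),interpolation=3)]))
E
```

```text
(290, 240) [0.4763 0.1243 0.1247]
(282, 200) [0.562  0.1393 0.13  ]
(300, 245) [0.4647 0.1033 0.1279]
(345, 205) [0.5553 0.0039 0.0917]
(331, 229) [0.4955 0.0374 0.136 ]
(318, 240) [0.4763 0.0652 0.1135]
(205, 272) [0.4248 0.3306 0.0016]
(211, 245) [0.4862 0.3139 0.0145]
(211, 235) [ 0.5123  0.3169 -0.0007]
(175, 197) [0.5936 0.39   0.0564]
(220, 203) [0.585  0.2925 0.0163]
(150, 220) [0.5523 0.4647 0.0024]
(234, 238) [5.034e-01 2.621e-01 2.000e-04]
plane 2258 [0.49886033 0.04907213 0.10290808] [-0.05082669 -0.46415729  0.88429331] tilt 27.835319437105518 yaw of -n xy 83.75082928100568
```

View pics/nut.png

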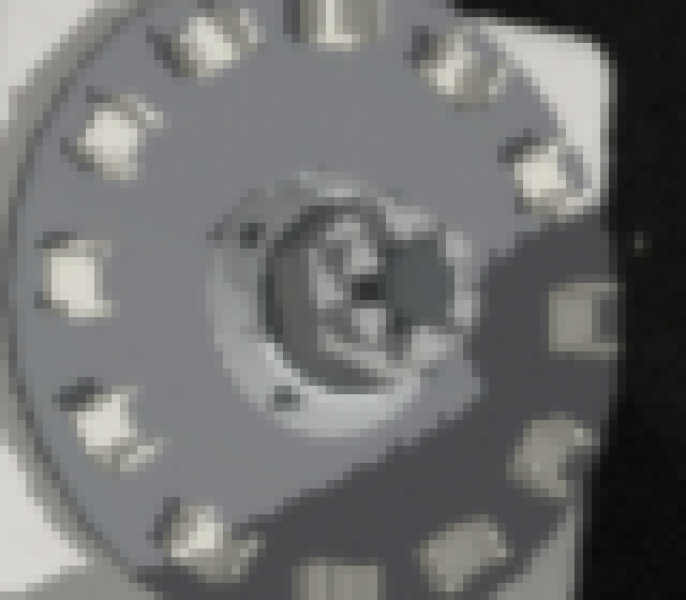

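View pics/pin.png

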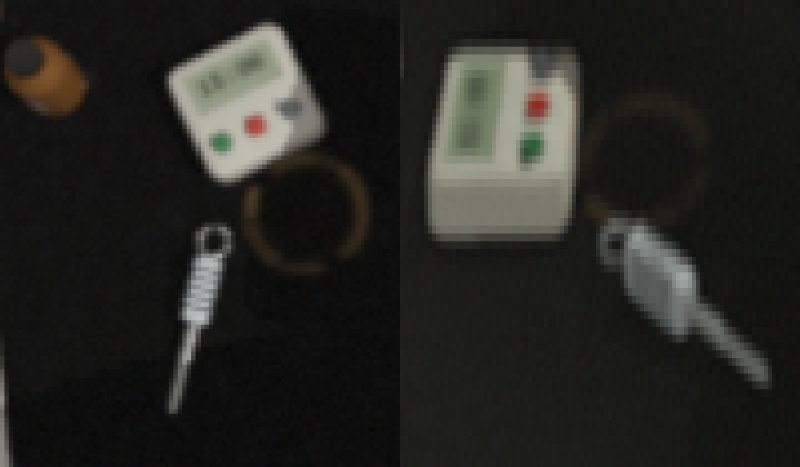

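```bash
cat > fit.py <<'E'
from h import *
from scipy.optimize import least_squares
n0=np.array([-.0508,-.4642,.8843])
for nm,box in(("top",(175,285,265,370)),("side",(205,290,260,375))):
    c=np.load(nm+"0.npz");P=cloud(c)[box[0]:box[1],box[2]:box[3]].reshape(-1,3)
    h=P@n0; 
    hist,e=np.histogram(h[(h>.02)],bins=np.arange(.02,.16,.001)); k=hist.argmax()
    print(nm,"peak h",[(round(e[i],3),int(hist[i])) for i in np.argsort(-hist)[:6]])
    Q=P[abs(h-e[k])<.004]
    for _ in range(4):
        m=Q.mean(0);n=np.linalg.svd(Q-m,full_matrices=False)[2][2];n*=np.sign(n[2]);d=(P-m)@n;Q=P[abs(d)<.0015]
    print("plane",len(Q),n,m)
    ex=np.cross([0,1,0],n);ex/=np.linalg.norm(ex);ey=np.cross(n,ex)
    X=np.c_[(P-m)@ex,(P-m)@ey,d]
    D=X[abs(d)<.0015]
    # disc centre: coarse search maximising coverage vs clips ring
    C=X[(d>.009)&(d<.0165)]
    f=lambda p:(lambda r:np.clip(np.abs(r-.072)-.006,0,None))(np.hypot(C[:,0]-p[0],C[:,1]-p[1]))
    s=least_squares(f,[0,0],loss="soft_l1",f_scale=.001);ctr=s.x
    r=np.hypot(*(D[:,:2]-ctr).T);print("clip centre",(m+ctr[0]*ex+ctr[1]*ey).round(4),len(C),"disc r max",np.percentile(r,[90,98,99.5,100]).round(4))
    # outline
    th=np.arctan2(D[:,1]-ctr[1],D[:,0]-ctr[0]);
    E=[D[(np.digitize(th,np.linspace(-np.pi,np.pi,37))==b)] for b in range(1,37)]
    E=np.array([g[np.hypot(*(g[:,:2]-ctr).T).argmax(),:2] for g in E if len(g)]);
    s2=least_squares(lambda p:np.hypot(E[:,0]-p[0],E[:,1]-p[1])-.087,ctr,loss="soft_l1",f_scale=.001)
    c2=s2.x;print("rim centre",(m+c2[0]*ex+c2[1]*ey).round(4),"res",np.sort(abs(s2.fun)).round(4)[[9,18,27]])
    N=X[(d>.02)&(np.hypot(*(X[:,:2]-ctr).T)<.04)]
    for lo,hi in((.02,.03),(.03,.041),(.041,.046),(.046,.052)):
        g=N[(N[:,2]>lo)&(N[:,2]<hi)]
        if len(g):print(lo,hi,len(g),"mean-rel",(g[:,:2].mean(0)-ctr).round(4),"min",(g[:,:2].min(0)-ctr).round(4),"max",(g[:,:2].max(0)-ctr).round(4))
E
python3 fit.py
```

```text
top peak h [(np.float64(0.042), 657), (np.float64(0.043), 638), (np.float64(0.041), 504), (np.float64(0.044), 475), (np.float64(0.045), 351), (np.float64(0.04), 342)]
plane 1845 [-0.04962754 -0.46739194  0.88265615] [0.49884666 0.04987285 0.10329524]
clip centre [0.5045 0.0266 0.0913] 323 disc r max [0.0966 0.1042 0.1074 0.1093]
rim centre [0.4996 0.045  0.1008] res [0.0002 0.0004 0.0007]
0.02 0.03 30 mean-rel [-0.0068  0.0273] min [-0.0269 -0.0016] max [0.0198 0.0392]
0.03 0.041 137 mean-rel [-0.0057  0.0251] min [-0.0272 -0.0004] max [0.0178 0.0395]
0.041 0.046 89 mean-rel [-0.004   0.0223] min [-0.0219  0.0006] max [0.014  0.0387]
0.046 0.052 66 mean-rel [-0.0045  0.0208] min [-0.018   0.0054] max [0.0113 0.0371]
side peak h [(np.float64(0.037), 214), (np.float64(0.041), 78), (np.float64(0.042), 69), (np.float64(0.04), 61), (np.float64(0.043), 60), (np.float64(0.038), 58)]
plane 313 [-0.04949312 -0.46880822  0.88191229] [0.49379207 0.04135726 0.09278253]
clip centre [0.5232 0.0139 0.0798] 323 disc r max [0.1734 0.2285 0.2403 0.2439]
rim centre [0.4986 0.0457 0.0954] res [0.0007 0.0048 0.1228]
0.03 0.041 1 mean-rel [0.001  0.0375] min [0.001  0.0375] max [0.001  0.0375]
0.041 0.046 1 mean-rel [-0.0067  0.0391] min [-0.0067  0.0391] max [-0.0067  0.0391]
0.046 0.052 1 mean-rel [-0.0048  0.0389] min [-0.0048  0.0389] max [-0.0048  0.0389]
```

View pics/nuts.png

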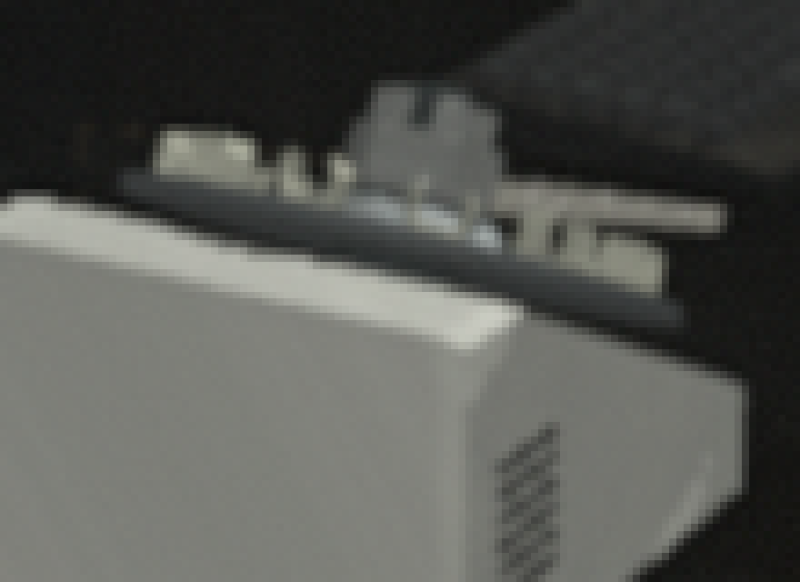

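```bash
cat > rect.py <<'E'
from h import *
n=np.array([-.0496,-.4674,.8827]);n/=np.linalg.norm(n)
rim=np.array([.4996,.045,.1008])
lev=np.cross([0,0,1],n);lev/=np.linalg.norm(lev)   # level direction in disc plane
up=np.cross(n,lev)
def rect(c,h,half=.032,px=380,org=rim):
    g=(np.arange(px)+.5)/px*2*half-half
    U,V=np.meshgrid(g,-g)
    W=org+h*n+U[...,None]*lev+V[...,None]*up
    q=proj(c,W.reshape(-1,3)).reshape(px,px,2).astype(np.float32)
    return cv2.remap(c["pixels"][:,:,::-1].copy(),q,None,cv2.INTER_CUBIC)
def draw(im,ang,half=.032,col=(0,255,0),hexa=True):
    k=len(im)/(2*half);o=len(im)/2
    pt=lambda r,a:(int(o+k*r*np.cos(a)),int(o-k*r*np.sin(a)))
    v=[pt(.021/np.cos(np.pi/6),ang+np.pi/6+i*np.pi/3) for i in range(6)]
    cv2.polylines(im,[np.array(v)],True,col,1)
    return im
if __name__=="__main__":
    print("lev",lev,"up",up)
    c=np.load("top0.npz")
    a=rect(c,.0444);b=rect(c,.0334)
    for x in(a,b):cv2.circle(x,(190,190),2,(0,0,255),-1)
    cv2.circle(a,(190,190),int(19*190/32),(0,255,255),1);cv2.circle(a,(190,190),int(11*190/32),(0,255,255),1)
    cv2.imwrite("pics/rect.png",cv2.convertScaleAbs(np.hstack([a,b]),alpha=1.3))
E
python3 rect.py
```

```text
lev [ 0.9944165  -0.10552644  0.        ] up [0.09314436 0.87773536 0.47000506]
```

View pics/rect.png

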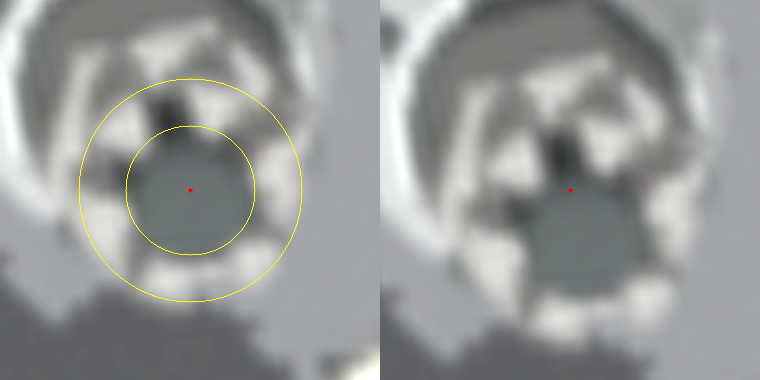

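Top rectified crop: the crown matches the 38 mm circle around (190,190). Dark slots at about (165,112) and (115,175) put the slots near 46° (mod 60) from level.

```bash
cat > go.py <<'E'
from rect import *
from scipy.spatial.transform import Rotation as Ro
hole=rim+.0384*n
def dirn(a):a=np.radians(a);return np.cos(a)*lev+np.sin(a)*up
def frame(y,z):
    z=z/np.linalg.norm(z);y=y-z*(y@z);y/=np.linalg.norm(y);return np.c_[np.cross(y,z),y,z]
def goal(p,R,s=None):
    if s is None:
        from station import r, camrig, finish_job
        s=r.sense()
    A=np.array(s["ee_rot"]);d=A.T@(p-np.array(s["tcp_pos"]));w=Ro.from_matrix(A.T@R).as_rotvec(degrees=True)
    print("d",d.round(4).tolist(),"rot",w.round(2).tolist(),"rows>=",round(max(np.linalg.norm(d)/.05,np.linalg.norm(w)/8.59),1),"J",np.round(s["joints"],1).tolist())
E
python3 - <<'E'
from go import *
print(hole)
goal(hole+.10*n,frame(-dirn(46),-n))
E
```

```text
[0.49769544 0.02705258 0.13469429]
d [-0.4758, 0.4955, -0.0005] rot [-7.19, -32.56, -114.38] rows>= 13.9 J [-62.3, 22.1, 0.4, -0.0, -68.4, -14.8]
```

```bash
python3 steer.py '[[0.65,-0.2,0.21,0,-3,-13.7,-48.2],[0.65,-0.2,0.21,0,-3,-13.7,-48.2],[0.65,-0.2,0.21,0,-3,-13.7,-48.2],[0.65,-0.2,0.21,0,-3,-13.7,-48.2],[0.65,-0.2,0.21,0,-3,-13.7,-48.2],[0.65,-0.2,0.21,0,-3,-13.7,-48.2],[0.65,-0.2,0.21,0,-3,-13.7,-48.2]]'
python3 - <<'E'
from go import *
goal(hole+.10*n,frame(-dirn(46),-n))
E
```

```text
time_s: 0.8
tcp_pos: [0.2886, -0.357, 0.2227]
ee_rot: [[-0.457, -0.876, 0.153], [-0.858, 0.48, 0.181], [-0.232, -0.049, -0.971]]
wrist_force: [-0.7, -0.1, 1.2]
gripper_width: 0.649
gripper_force: 0.0
d [-0.383, -0.017, 0.0921] rot [-4.16, -18.85, -65.85] rows>= 8.0 J [-40.8, 8.0, -14.6, -14.8, -68.2, 18.0]
```

```bash
python3 steer.py '[[0.65,-0.383,-0.017,0.092,-4.16,-18.85,-65.85],[0.65,-0.383,-0.017,0.092,-4.16,-18.85,-65.85],[0.65,-0.383,-0.017,0.092,-4.16,-18.85,-65.85],[0.65,-0.383,-0.017,0.092,-4.16,-18.85,-65.85],[0.65,-0.383,-0.017,0.092,-4.16,-18.85,-65.85],[0.65,-0.383,-0.017,0.092,-4.16,-18.85,-65.85],[0.65,-0.383,-0.017,0.092,-4.16,-18.85,-65.85],[0.65,-0.383,-0.017,0.092,-4.16,-18.85,-65.85]]'
python3 steer.py '[[0.65,0,0,0,0,0,0],[0.65,0,0,0,0,0,0]]'
python3 - <<'E'
from go import *
goal(hole+.10*n,frame(-dirn(46),-n))
goal(hole-.0215*n,frame(-dirn(46),-n))
E
```

```text
time_s: 1.6
tcp_pos: [0.4942, -0.0222, 0.222]
ee_rot: [[0.651, -0.758, 0.049], [-0.686, -0.558, 0.466], [-0.326, -0.337, -0.883]]
wrist_force: [0.4, 0.2, -0.7]
gripper_width: 0.654
gripper_force: 0.0
time_s: 1.8
tcp_pos: [0.4935, -0.0236, 0.2213]
ee_rot: [[0.646, -0.762, 0.049], [-0.689, -0.555, 0.465], [-0.327, -0.334, -0.884]]
wrist_force: [0.4, -0.5, -0.5]
gripper_width: 0.651
gripper_force: 0.0
d [-0.0037, -0.0021, 0.0003] rot [0.12, -0.07, -0.33] rows>= 0.1 J [-3.2, 12.2, -8.2, -29.7, -70.9, 53.1]
d [-0.0039, -0.0024, 0.1218] rot [0.12, -0.07, -0.33] rows>= 2.4 J [-3.2, 12.2, -8.2, -29.7, -70.9, 53.1]
```

```bash
python3 steer.py '[[0.65,-0.004,-0.0024,0.03,0,0,0],[0.65,-0.004,-0.0024,0.06,0,0,-0.3],[0.65,-0.004,-0.0024,0.085,0,0,-0.3],[0.65,-0.004,-0.0024,0.085,0,0,-0.3],[0.65,-0.004,-0.0024,0.085,0,0,-0.3]]'
python3 - <<'E'
from go import *
goal(hole-.0215*n,frame(-dirn(46),-n))
E
```

```text
time_s: 2.3
tcp_pos: [0.4969, 0.0186, 0.1496]
ee_rot: [[0.65, -0.759, 0.051], [-0.688, -0.558, 0.465], [-0.324, -0.337, -0.884]]
wrist_force: [0.2, -0.3, 0.4]
gripper_width: 0.653
gripper_force: 0.0
d [-0.0005, -0.0003, 0.0386] rot [0.04, -0.19, -0.06] rows>= 0.8 J [1.4, 15.9, -13.9, -32.2, -60.4, 54.8]
```

```bash
python3 steer.py '[[0.65,-0.0005,0,0.02,0,0,0],[0.65,-0.0005,0,0.038,0,0,0],[0.65,-0.0005,0,0.038,0,0,0],[0.55,-0.0005,0,0.038,0,0,0]]'
python3 steer.py '[[0.3,0,0,0,0,0,0],[0.3,0,0,0,0,0,0],[0.3,0,0,0,0,0,0],[0.3,0,0,0,0,0,0]]'
cat > st.py <<'E'
from go import *
from station import r, camrig, finish_job
s=r.sense();A=np.array(s["ee_rot"]);y=-A[:,1]
print("ang",round(np.degrees(np.arctan2(y@up,y@lev)),2),"mom_n",(np.array(s["moment"])@n).round(3),"F",np.round(np.array(s["wrist_force"]),1),"w",round(s["gripper_width"]*87,1),"gf",round(s["gripper_force"],1),"tau6",round(s["effort"][5],3),"J",np.round(s["joints"],1),
 "off(lev,up,n from hole) mm",(1000*np.array([lev,up,n])@(np.array(s["tcp_pos"])-hole)).round(1),"t",s["time_s"])
E
python3 st.py
```

```text
time_s: 2.7
tcp_pos: [0.4994, 0.037, 0.1171]
ee_rot: [[0.651, -0.757, 0.053], [-0.687, -0.558, 0.465], [-0.323, -0.339, -0.884]]
wrist_force: [0.5, -0.7, 0.1]
gripper_width: 0.615
gripper_force: 0.0
time_s: 3.1
tcp_pos: [0.4977, 0.036, 0.1164]
ee_rot: [[0.651, -0.758, 0.05], [-0.687, -0.559, 0.464], [-0.323, -0.336, -0.885]]
wrist_force: [-2.8, -5.7, 1.9]
gripper_width: 0.478
gripper_force: 30.0
ang 46.01 mom_n -0.121 F [-2.8 -5.7  1.9] w 41.6 gf 30.0 tau6 0.136 J [  3.2  18.2 -15.9 -33.7 -56.   56. ] off(lev,up,n from hole) mm [ -0.9  -0.8 -20.3] t 3.1
```

```bash
python3 steer.py '[[0.3,0,0,0,0,0,4],[0.3,0,0,0,0,0,10],[0.3,0,0,0,0,0,16],[0.3,0,0,0,0,0,22],[0.3,0,0,0,0,0,28],[0.3,0,0,0,0,0,34],[0.3,0,0,0,0,0,40],[0.3,0,0,0,0,0,40]]'
python3 st.py
python3 steer.py '[[0.3,0,0,0,0,0,4],[0.3,0,0,0,0,0,8],[0.3,0,0,0,0,0,12],[0.3,0,0,0,0,0,16],[0.3,0,0,0,0,0,20]]'
python3 st.py
```

```text
time_s: 3.9
tcp_pos: [0.5, 0.0368, 0.1167]
ee_rot: [[0.012, -0.998, 0.054], [-0.886, 0.015, 0.464], [-0.464, -0.054, -0.884]]
wrist_force: [2.8, -3.9, -0.2]
gripper_width: 0.48
gripper_force: 30.0
ang 6.05 mom_n -0.222 F [ 2.8 -3.9 -0.2] w 41.8 gf 30.0 tau6 -0.095 J [  3.3  18.2 -15.8 -33.8 -55.8  16. ] off(lev,up,n from hole) mm [  1.3   0.3 -20.5] t 3.9
time_s: 4.4
tcp_pos: [0.5012, 0.0366, 0.1166]
ee_rot: [[-0.329, -0.943, 0.057], [-0.828, 0.317, 0.463], [-0.455, 0.105, -0.884]]
wrist_force: [6.0, -3.3, -3.4]
gripper_width: 0.48
gripper_force: 29.9
ang -13.88 mom_n 0.242 F [ 6.  -3.3 -3.4] w 41.8 gf 29.9 tau6 0.209 J [  3.3  18.2 -15.7 -33.8 -55.7  -4. ] off(lev,up,n from hole) mm [  2.5   0.2 -20.6] t 4.4
```

```bash
python3 steer.py '[[0.3,0.0028,-0.0023,0,0,0,1],[0.3,0.0028,-0.0023,0,0,0,3]]';
python3 st.py
python3 steer.py '[[0.3,0,0,0,0,0,2]]' >/dev/null; python3 st.py
python3 steer.py '[[0.3,0,0,0,0,0,2]]' >/dev/null; python3 st.py
python3 steer.py '[[0.3,0,0,0,0,0,2]]' >/dev/null; python3 st.py
python3 steer.py '[[0.3,0,0,0,0,0,2]]' >/dev/null; python3 st.py
```

```text
time_s: 4.6
tcp_pos: [0.5015, 0.0363, 0.1165]
ee_rot: [[-0.376, -0.925, 0.054], [-0.808, 0.356, 0.469], [-0.453, 0.133, -0.882]]
wrist_force: [1.9, 3.8, 5.9]
gripper_width: 0.485
gripper_force: 29.9
ang -16.79 mom_n 0.213 F [1.9 3.8 5.9] w 42.2 gf 29.9 tau6 0.078 J [  3.   18.4 -15.5 -34.1 -56.1  -6.5] off(lev,up,n from hole) mm [  2.8  -0.1 -20.6] t 4.6
ang -18.79 mom_n 0.213 F [1.6 3.5 4. ] w 41.5 gf 29.9 tau6 0.012 J [  3.   18.4 -15.5 -34.1 -56.1  -8.5] off(lev,up,n from hole) mm [  2.9  -0.1 -20.6] t 4.7
ang -20.79 mom_n 0.158 F [3.4 3.9 5. ] w 41.8 gf 29.9 tau6 0.007 J [  3.   18.4 -15.5 -34.1 -56.1 -10.5] off(lev,up,n from hole) mm [  3.   -0.1 -20.6] t 4.8
ang -22.78 mom_n 0.244 F [2.9 3.4 4.3] w 41.5 gf 29.9 tau6 -0.005 J [  3.   18.4 -15.5 -34.  -56.  -12.5] off(lev,up,n from hole) mm [  3.1  -0.2 -20.6] t 4.9
ang -24.73 mom_n 0.466 F [3.9 3.4 3.3] w 41.7 gf 29.9 tau6 -0.24 J [  3.   18.4 -15.5 -34.  -56.  -14.5] off(lev,up,n from hole) mm [  3.2  -0.2 -20.6] t 5.0
```

```bash
python3 steer.py '[[0.3,0,0,0,0,0,2]]' >/dev/null; python3 st.py
python3 steer.py '[[0.3,0,0,0,0,0,2]]' >/dev/null; python3 st.py
python3 steer.py '[[0.3,0,0,0,0,0,2]]' >/dev/null; python3 st.py
```

```text
ang -26.72 mom_n 0.403 F [3.6 3.6 2.7] w 41.7 gf 29.9 tau6 -0.23 J [  3.   18.5 -15.5 -34.  -56.  -16.5] off(lev,up,n from hole) mm [  3.3  -0.3 -20.6] t 5.1
ang -28.72 mom_n 0.447 F [3.5 3.3 2.9] w 41.3 gf 29.9 tau6 -0.232 J [  3.   18.5 -15.5 -34.  -56.  -18.5] off(lev,up,n from hole) mm [  3.5  -0.3 -20.6] t 5.2
ang -30.72 mom_n 0.407 F [4.1 3.6 2.6] w 41.7 gf 29.9 tau6 -0.233 J [  3.   18.5 -15.5 -34.  -56.  -20.5] off(lev,up,n from hole) mm [  3.6  -0.4 -20.6] t 5.3
```

```bash
python3 steer.py '[[0.3,0,0,0,0,0,2],[0.3,0,0,0,0,0,4],[0.3,0,0,0,0,0,6],[0.3,0,0,0,0,0,8],[0.3,0,0,0,0,0,9.4]]' >/dev/null; python3 st.py
python3 steer.py '[[0.3,0,0,0,0,0,0],[0.3,0,0,0,0,0,0],[0.3,0,0,0,0,0,0]]' >/dev/null; python3 st.py
```

```text
ang -40.11 mom_n 0.423 F [4.2 1.5 2.4] w 41.5 gf 29.9 tau6 -0.341 J [  3.   18.5 -15.5 -34.  -55.9 -29.9] off(lev,up,n from hole) mm [  4.1  -0.7 -20.6] t 5.8
ang -40.08 mom_n 0.296 F [4.7 1.5 1.8] w 41.8 gf 29.9 tau6 -0.331 J [  3.   18.5 -15.5 -34.  -55.9 -29.8] off(lev,up,n from hole) mm [  4.1  -0.7 -20.6] t 6.1
```

```bash
sed -i 's/^hole=.*/hole=rim+.0384*n+.00175*lev-.0034*up/' go.py
python3 steer.py '[[0.65,0,0,0,0,0,0],[0.65,0,0,0,0,0,0],[0.65,0,0,-0.03,0,0,0],[0.5,0,0,-0.06,0,0,0],[0,0,0,-0.06,0,0,0],[0,0,0,-0.06,0,0,0],[0,0,0,-0.06,0,0,0],[0,0,0,-0.06,0,0,0]]'
python3 st.py
python3 - <<'E'
from go import *
goal(hole+.016*n,frame(-dirn(-40),-n))
E
```

```text
time_s: 6.9
tcp_pos: [0.4959, 0.0073, 0.1661]
ee_rot: [[-0.716, -0.696, 0.048], [-0.6, 0.65, 0.466], [-0.356, 0.305, -0.883]]
wrist_force: [0.1, -0.4, 0.6]
gripper_width: 0.278
gripper_force: 0.0
ang -40.45 mom_n -0.066 F [ 0.1 -0.4  0.6] w 24.2 gf 0.0 tau6 -0.008 J [  0.1  15.  -12.6 -31.5 -63.1 -31.8] off(lev,up,n from hole) mm [-1.4  0.7 37. ] t 6.9
d [-0.0005, -0.0015, 0.021] rot [-0.01, -0.12, -0.45] rows>= 0.4 J [0.1, 15.0, -12.6, -31.5, -63.1, -31.8]
```

```bash
python3 steer.py '[[0,0,-0.0015,0.01,0,0,0],[0,0,-0.0015,0.02,0,0,0],[0,0,-0.0015,0.02,0,0,0],[0,0,-0.0015,0.02,0,0,0]]'
python3 st.py
python3 steer.py '[[0,0,0,0.0015,0,0,0],[0,0,0,0.003,0,0,0]]' >/dev/null;python3 st.py
python3 steer.py '[[0,0,0,0.001,0,0,0],[0,0,0,0.002,0,0,0]]'>/dev/null;python3 st.py
```

```text
time_s: 7.3
tcp_pos: [0.4986, 0.0156, 0.1484]
ee_rot: [[-0.716, -0.697, 0.049], [-0.601, 0.65, 0.466], [-0.356, 0.304, -0.884]]
wrist_force: [-0.3, -0.6, -0.1]
gripper_width: 0.012
gripper_force: 0.0
ang -40.41 mom_n -0.015 F [-0.3 -0.6 -0.1] w 1.1 gf 0.0 tau6 -0.009 J [  1.   16.2 -13.6 -32.2 -60.7 -31.2] off(lev,up,n from hole) mm [ 0.3 -0.1 17.4] t 7.3
ang -40.38 mom_n -0.045 F [-0.2 -0.6 -0.1] w 0.1 gf 0.0 tau6 -0.015 J [  1.1  16.3 -13.7 -32.3 -60.3 -31.1] off(lev,up,n from hole) mm [ 0.8  0.1 15.3] t 7.5
ang -40.4 mom_n -0.028 F [ 0.7  0.3 -0.3] w 0.6 gf 0.0 tau6 -0.013 J [  1.2  16.4 -13.9 -32.4 -60.1 -31.1] off(lev,up,n from hole) mm [ 0.7  0.  13.2] t 7.7
```

```bash
python3 steer.py '[[0,0,0,0.001,0,0,0],[0,0,0,0.0015,0,0,0]]' >/dev/null;python3 st.py
python3 steer.py '[[0,0,0,0.001,0,0,0],[0,0,0,0.001,0,0,0]]'>/dev/null;python3 st.py
python3 steer.py '[[0,0,0,0.001,0,0,0],[0,0,0,0.001,0,0,0]]'>/dev/null;python3 st.py
```

```text
ang -40.4 mom_n -0.029 F [-0.2  0.2  0.3] w 0.2 gf 0.0 tau6 -0.011 J [  1.2  16.5 -14.  -32.5 -59.9 -31. ] off(lev,up,n from hole) mm [ 0.6 -0.  11.6] t 7.9
ang -40.35 mom_n -0.03 F [-0.9 -1.7  4.4] w 0.5 gf 2.4 tau6 -0.004 J [  1.3  16.6 -14.  -32.4 -59.9 -31. ] off(lev,up,n from hole) mm [ 0.7 -0.  11.4] t 8.1
ang -40.29 mom_n -0.022 F [-3.6 -3.9  9. ] w 0.5 gf 5.0 tau6 0.002 J [  1.3  16.6 -14.  -32.4 -59.9 -31. ] off(lev,up,n from hole) mm [ 0.7  0.  11.3] t 8.3
```

```bash
sed -i 's/^hole=.*/hole=rim+.0402*n+.00175*lev-.0034*up/' go.py
python3 steer.py '[[0,0,0,-0.04,0,0,0],[0.2,0,0,-0.08,0,0,0],[0.35,0,0,-0.1,0,0,0],[0.35,0,0,-0.1,0,0,0]]' | head -2
python3 - <<'E'
from go import *
for nm,(v0,v1,u0,u1) in(("top",(225,278,195,222)),("side",(322,355,245,298))):
    c=np.load(nm+"0.npz");g=c["pixels"].astype(float).max(2)
    T=c["world_from_camera"]
    m=np.zeros(g.shape,bool);m[v0:v1,u0:u1]=g[v0:v1,u0:u1]>85
    v,u=np.nonzero(m)
    q=cv2.undistortPoints(np.c_[u,v].astype(float).reshape(-1,1,2),c["K"],c["distortion"])[:,0]
    d=np.c_[q[:,0],-q[:,1],-np.ones(len(q))]@T[:3,:3].T
    W=T[:3,3]+d*((.007-T[2,3])/d[:,2])[:,None]
    w=W[:,:2];mu=w.mean(0);a=np.linalg.svd(w-mu)[2][0];a*=-np.sign(a[0])
    t=(w-mu)@a;s=(w-mu)@[-a[1],a[0]]
    print(nm,len(w),"yaw",np.degrees(np.arctan2(a[1],a[0])).round(1),"tail",mu+a*t.min(),"tip",mu+a*t.max(),"len",np.ptp(t).round(4))
    for k in np.arange(t.min(),t.max(),.008):
        i=(t>=k)&(t<k+.008);print("  ",round((k-t.min())*1000),i.sum(),(w[i].mean(0)).round(4),"wid",np.ptp(s[i]).round(4))
E
```

```text
time_s: 8.7
tcp_pos: [0.4958, -0.0284, 0.2328]
top 160 yaw 166.3 tail [0.52117759 0.30976875] tip [0.42643172 0.33282889] len 0.0975
   0 8 [0.5183 0.3119] wid 0.0157
   8 9 [0.5088 0.3123] wid 0.0145
   16 22 [0.5017 0.3148] wid 0.0151
   24 23 [0.4937 0.3161] wid 0.0157
   32 22 [0.4862 0.3182] wid 0.015
   40 23 [0.4784 0.3199] wid 0.0156
   48 15 [0.4713 0.3218] wid 0.0127
   56 9 [0.4627 0.324 ] wid 0.0052
   64 9 [0.4552 0.3261] wid 0.0058
   72 7 [0.448  0.3278] wid 0.0046
   80 7 [0.4394 0.3299] wid 0.0035
   88 4 [0.432  0.3313] wid 0.0023
   96 2 [0.4267 0.3331] wid 0.0023
side 194 yaw 161.2 tail [0.52211449 0.30098664] tip [0.42792894 0.33309057] len 0.0995
   0 5 [0.5196 0.3022] wid 0.0039
   8 13 [0.5093 0.3022] wid 0.0134
   16 23 [0.5032 0.307 ] wid 0.0181
   24 29 [0.496  0.3107] wid 0.0231
   32 29 [0.4881 0.3121] wid 0.023
   40 29 [0.4808 0.3149] wid 0.0214
   48 24 [0.4738 0.3199] wid 0.0187
   56 13 [0.4669 0.3229] wid 0.0156
   64 7 [0.4572 0.3215] wid 0.0047
   72 8 [0.4496 0.3246] wid 0.0047
   80 6 [0.4417 0.326 ] wid 0.0037
   88 6 [0.4335 0.3288] wid 0.0034
   96 2 [0.428  0.3298] wid 0.0022
```

Run:
```python
from go import *
a=np.radians(166.5);y=np.array([np.sin(a),-np.cos(a),0])
goal(np.array([.490,.3145,.15]),frame(y,np.array([0,0,-1.])))
```

```text
d [-0.1715, 0.2029, 0.2322] rot [26.95, 10.93, 55.87] rows>= 7.3 J [-3.8, 11.7, -7.1, -29.4, -71.9, -33.2]
```

```bash
python3 steer.py '[[0.35,-0.1715,0.203,0.232,26.95,10.93,55.87],[0.35,-0.1715,0.203,0.232,26.95,10.93,55.87],[0.35,-0.1715,0.203,0.232,26.95,10.93,55.87],[0.35,-0.1715,0.203,0.232,26.95,10.93,55.87],[0.35,-0.1715,0.203,0.232,26.95,10.93,55.87],[0.35,-0.1715,0.203,0.232,26.95,10.93,55.87],[0.35,-0.1715,0.203,0.232,26.95,10.93,55.87],[0.35,-0.1715,0.203,0.232,26.95,10.93,55.87]]'
python3 steer.py '[[0.35,0,0,0,0,0,0],[0.35,0,0,0,0,0,0]]' >/dev/null
python3 - <<'E'
from go import *
a=np.radians(166.5);y=np.array([np.sin(a),-np.cos(a),0])
goal(np.array([.490,.3145,.002]),frame(y,np.array([0,0,-1.])))
from station import r, camrig, finish_job
c=camrig.capture("top");np.savez("top1.npz",**c)
off=hole-.0402*n
A=rect(c,.0444);B=rect(c,.038)
for x in(A,B):
    for k in range(6):
        t=np.radians(19.8+60*k);cv2.line(x,(int(190+140*np.cos(t)),int(190-140*np.sin(t))),(int(190+165*np.cos(t)),int(190-165*np.sin(t))),(0,0,255) if k%3==0 else (0,255,255),2)
im=c["pixels"][:,:,::-1]
cv2.imwrite("pics/a1.png",np.hstack([cv2.convertScaleAbs(A,alpha=1.3),cv2.resize(im[195:300,170:260],(326,380))]))
E
```

```text
time_s: 9.5
tcp_pos: [0.4882, 0.2567, 0.1599]
ee_rot: [[-0.998, 0.05, 0.03], [0.052, 0.995, 0.083], [-0.026, 0.084, -0.996]]
wrist_force: [0.6, -0.2, 0.7]
gripper_width: 0.349
gripper_force: 0.0
d [0.0048, 0.0444, 0.1615] rot [4.98, 0.97, 10.97] rows>= 3.4 J [43.2, 16.4, -16.8, -3.0, -52.3, -134.0]
```

View pics/a1.png

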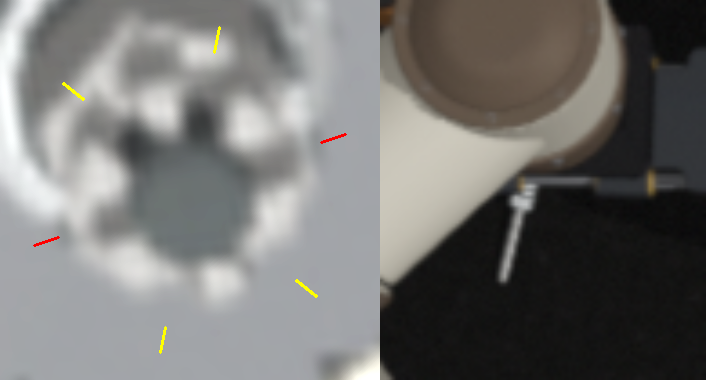

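The nut's slots lie along 20° (dark spots at (275,160) and (115,220)), matching the arm's reading. The pin is unmoved. Next I line up over it and go down.

```bash
python3 steer.py '[[0.35,0.005,0.044,0.06,5,1,11],[0.35,0.005,0.044,0.09,5,1,11],[0.35,0.005,0.044,0.11,5,1,11],[0.35,0.005,0.044,0.11,5,1,11],[0.35,0.005,0.044,0.11,5,1,11]]'
python3 - <<'E'
from go import *
a=np.radians(166.5);y=np.array([np.sin(a),-np.cos(a),0])
goal(np.array([.490,.3145,.0025]),frame(y,np.array([0,0,-1.])))
E
```

```text
time_s: 10.25
tcp_pos: [0.4907, 0.3079, 0.0561]
ee_rot: [[-0.971, 0.238, 0.003], [0.238, 0.971, 0.002], [-0.002, 0.002, -1.0]]
wrist_force: [0.3, 0.1, 0.6]
gripper_width: 0.347
gripper_force: 0.0
d [0.0024, 0.0062, 0.0537] rot [0.13, 0.14, -0.26] rows>= 1.1 J [48.1, 27.3, -18.0, 0.1, -44.5, -152.0]
```

```bash
python3 steer.py '[[0.35,0,0,0,0,0,0],[0.35,0,0,0,0,0,0],[0.35,0,0,0,0,0,0]]' | head -2
python3 - <<'E'
from go import *
a=np.radians(166.5);y=np.array([np.sin(a),-np.cos(a),0])
goal(np.array([.490,.3145,.0025]),frame(y,np.array([0,0,-1.])))
E
```

```text
time_s: 10.55
tcp_pos: [0.4909, 0.3089, 0.0572]
d [0.0024, 0.0049, 0.0548] rot [0.28, 0.21, -0.25] rows>= 1.1 J [48.2, 27.2, -18.0, 0.1, -44.4, -152.0]
```

```bash
python3 steer.py '[[0.35,0.0024,0.005,0.02,0,0,0],[0.35,0.0024,0.005,0.04,0,0,0],[0.35,0.0024,0.005,0.054,0,0,0],[0.35,0.0024,0.005,0.054,0,0,0],[0.35,0.0024,0.005,0.054,0,0,0]]'
python3 steer.py '[[0,0,0,0,0,0,0],[0,0,0,0,0,0,0],[0,0,0,0,0,0,0],[0,0,0,0,0,0,0],[0,0,0,0,0,0,0]]'
```

```text
time_s: 11.05
tcp_pos: [0.4895, 0.3146, 0.0022]
ee_rot: [[-0.971, 0.237, 0.003], [0.237, 0.971, 0.002], [-0.003, 0.003, -1.0]]
wrist_force: [0.8, 0.5, 0.1]
gripper_width: 0.351
gripper_force: 0.0
time_s: 11.55
tcp_pos: [0.4894, 0.3145, 0.0019]
ee_rot: [[-0.972, 0.237, 0.003], [0.237, 0.972, 0.002], [-0.002, 0.003, -1.0]]
wrist_force: [0.2, -0.4, 1.9]
gripper_width: 0.133
gripper_force: 30.0
```

```bash
python3 steer.py '[[0,0,0,-0.03,0,0,0],[0,0,0,-0.07,0,0,0],[0,0,0,-0.12,0,0,0],[0,0,0,-0.17,0,0,0],[0,0,0,-0.2,0,0,0],[0,0,0,-0.2,0,0,0]]'
cat > pg.py <<'E'
from go import *
import sys
R=frame(dirn(109.9),-n)
def pre(b,gx=.037,lat=0,dn=0):
    pm=hole-b*R[:,0]+lat*dirn(109.9)+dn*n; goal(pm-gx*R[:,0]+.0051*R[:,2],R)
if __name__=="__main__":pre(float(sys.argv[1]))
E
python3 pg.py 0.065
```

```text
time_s: 12.15
tcp_pos: [0.4909, 0.3158, 0.2074]
ee_rot: [[-0.972, 0.236, 0.011], [0.236, 0.972, 0.009], [-0.009, 0.012, -1.0]]
wrist_force: [0.0, -0.2, -0.6]
gripper_width: 0.135
gripper_force: 30.0
d [-0.1673, -0.2378, 0.0596] rot [-27.59, -2.39, -26.84] rows>= 5.9 J [48.7, 18.2, -7.6, 0.1, -63.4, -152.5]
```

```bash
python3 steer.py '[[0,-0.167,-0.238,0,-27.6,-2.4,-26.8],[0,-0.167,-0.238,0,-27.6,-2.4,-26.8],[0,-0.167,-0.238,0,-27.6,-2.4,-26.8],[0,-0.167,-0.238,0,-27.6,-2.4,-26.8],[0,-0.167,-0.238,0,-27.6,-2.4,-26.8],[0,-0.167,-0.238,0,-27.6,-2.4,-26.8],[0,-0.167,-0.238,0,-27.6,-2.4,-26.8],[0,-0.167,-0.238,0,-27.6,-2.4,-26.8]]'
python3 steer.py '[[0,0,0,0,0,0,0],[0,0,0,0,0,0,0],[0,0,0,0,0,0,0]]' >/dev/null
python3 pg.py 0.065
```

```text
time_s: 12.95
tcp_pos: [0.5956, 0.0381, 0.1995]
ee_rot: [[-0.97, -0.24, 0.044], [-0.194, 0.867, 0.459], [-0.148, 0.437, -0.887]]
wrist_force: [-0.5, 0.9, -0.7]
gripper_width: 0.135
gripper_force: 30.0
d [0.0039, -0.024, 0.0491] rot [-0.28, -0.58, -0.22] rows>= 1.1 J [4.2, 20.9, 1.3, -29.4, -68.4, -69.9]
```

```bash
python3 steer.py '[[0,0.004,-0.024,0.02,-0.3,-0.6,-0.2],[0,0.004,-0.024,0.049,-0.3,-0.6,-0.2],[0,0.004,-0.024,0.049,-0.3,-0.6,-0.2],[0,0.004,-0.024,0.049,-0.3,-0.6,-0.2],[0,0.004,-0.024,0.049,-0.3,-0.6,-0.2]]' | sed -n 1,2p
python3 pg.py 0.065
python3 - <<'E'
from go import *
from station import r, camrig, finish_job
o=[]
for nm in("side","top"):
    c=camrig.capture(nm);np.savez(nm+"2.npz",**c);im=c["pixels"][:,:,::-1]
    p=proj(c,hole+np.array([.02*dirn(20)]))[0];u,v=int(p[0]),int(p[1])
    o.append(cv2.resize(im[v-35:v+35,u-35:u+35],(400,400),interpolation=cv2.INTER_CUBIC));print(nm,u-35,v-35)
cv2.imwrite("pics/ins.png",cv2.convertScaleAbs(np.hstack(o),alpha=1.5))
E
```

```text
time_s: 13.75
tcp_pos: [0.5995, 0.0448, 0.1487]
d [0.0017, 0.0003, 0.0024] rot [-0.08, 0.21, 0.09] rows>= 0.1 J [3.8, 24.1, -1.5, -31.3, -62.8, -65.7]
side 280 183
top 300 182
```

View pics/ins.png

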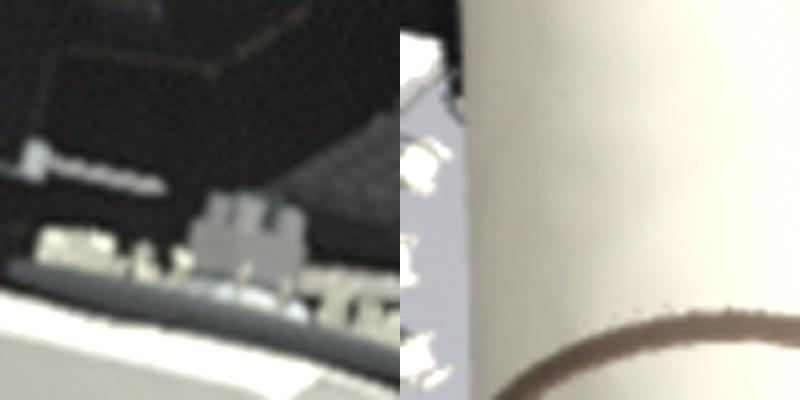

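Run:
```python
from go import *
from station import r, camrig, finish_job
s=r.sense();c=np.load("side2.npz");A=np.array(s["ee_rot"]);t=np.array(s["tcp_pos"])
f=lambda P:((proj(c,P)-[280,183])*400/70).round(0).tolist()
for nm,x in(("tip",.066),("shoulder",.018)):print(nm,f(t+A@[x,0,-.0051]))
print("shaft end",f(hole+.0096*n),"hole",f(hole),"crown top rim", f([hole+.006*n+.019*dirn(a) for a in range(0,360,45)]))
print("px per mm along pin",(np.array(f(t+A@[.076,0,-.0051]))-f(t+A@[.066,0,-.0051]))/10, "per mm n",(np.array(f(hole+.01*n))-f(hole))/10,"lat",(np.array(f(hole+.01*dirn(110)))-f(hole))/10)
```

```text
tip [[159.0, 188.0]]
shoulder [[42.0, 160.0]]
shaft end [[257.0, 191.0]] hole [[251.0, 215.0]] crown top rim [[212.0, 192.0], [209.0, 188.0], [233.0, 191.0], [269.0, 199.0], [297.0, 208.0], [299.0, 212.0], [276.0, 209.0], [240.0, 201.0]]
px per mm along pin [[2.5 0.6]] per mm n [[ 0.6 -2.5]] lat [[-0.3 -0.3]]
```

```bash
python3 steer.py '[[0,0.006,0.0003,0.0024,0,0.2,0.1],[0,0.012,0.0003,0.0024,0,0.2,0.1],[0,0.012,0.0003,0.0024,0,0.2,0.1],[0,0.012,0.0003,0.0024,0,0.2,0.1]]' >/dev/null
python3 pg.py 0.053
```

```text
d [0.0004, 0.0011, -0.0011] rot [-0.04, -0.08, -0.18] rows>= 0.0 J [3.7, 23.5, -3.2, -31.5, -62.1, -65.2]
```

```bash
python3 steer.py '[[0,0,0.0006,-0.0007,0,0,0],[0,0,0.0006,-0.0007,0,0,0],[0,0,0.0006,-0.0007,0,0,0]]' >/dev/null
python3 pg.py 0.053
python3 steer.py '[[0,0.004,0,0,0,0,0],[0,0.008,0,0,0,0,0],[0,0.01,0,0,0,0,0],[0,0.01,0,0,0,0,0]]'
python3 pg.py 0.043
```

```text
d [0.0007, 0.0004, -0.0006] rot [-0.03, -0.08, -0.17] rows>= 0.0 J [3.7, 23.5, -3.2, -31.5, -62.2, -65.3]
time_s: 14.95
tcp_pos: [0.5769, 0.0414, 0.1423]
ee_rot: [[-0.968, -0.248, 0.048], [-0.198, 0.862, 0.467], [-0.157, 0.442, -0.883]]
wrist_force: [0.4, 0.2, 0.1]
gripper_width: 0.13
gripper_force: 30.0
d [0.0001, 0.0004, -0.0006] rot [-0.03, -0.1, -0.19] rows>= 0.0 J [3.5, 22.8, -4.6, -31.7, -61.7, -64.7]
```

```bash
python3 steer.py '[[0,0.002,0.0004,-0.0006,0,0,-0.2],[0,0.005,0.0004,-0.0006,0,0,-0.2],[0,0.008,0.0004,-0.0006,0,0,-0.2],[0,0.008,0.0004,-0.0006,0,0,-0.2]]'
python3 pg.py 0.035
```

```text
time_s: 15.35
tcp_pos: [0.5689, 0.0399, 0.1417]
ee_rot: [[-0.967, -0.251, 0.048], [-0.201, 0.861, 0.467], [-0.158, 0.442, -0.883]]
wrist_force: [0.1, -0.3, -0.5]
gripper_width: 0.132
gripper_force: 30.0
d [0.0001, -0.0001, -0.0001] rot [-0.02, -0.11, 0.01] rows>= 0.0 J [3.4, 22.2, -5.6, -31.8, -61.4, -64.2]
```

```bash
python3 steer.py '[[0,0.004,0,0,0,0,0],[0,0.008,0,0,0,0,0],[0,0.012,0,0,0,0,0],[0,0.016,0,0,0,0,0],[0,0.016,0,0,0,0,0]]'
python3 pg.py 0.019
python3 steer.py '[[0,0.004,0,0,0,0,0],[0,0.008,0,0,0,0,0],[0,0.012,0,0,0,0,0],[0,0.012,0,0,0,0,0]]'
python3 pg.py 0.007
```

```text
time_s: 15.85
tcp_pos: [0.5533, 0.0366, 0.1392]
ee_rot: [[-0.967, -0.251, 0.048], [-0.201, 0.861, 0.467], [-0.158, 0.442, -0.883]]
wrist_force: [-0.2, -0.3, -0.7]
gripper_width: 0.135
gripper_force: 30.0
d [-0.0001, -0.0001, 0.0] rot [-0.02, -0.11, 0.0] rows>= 0.0 J [3.1, 21.1, -7.7, -32.1, -60.7, -63.3]
time_s: 16.25
tcp_pos: [0.5417, 0.0342, 0.1372]
ee_rot: [[-0.967, -0.251, 0.048], [-0.201, 0.861, 0.467], [-0.158, 0.442, -0.883]]
wrist_force: [0.5, 0.5, -0.2]
gripper_width: 0.133
gripper_force: 30.0
d [-0.0001, -0.0001, -0.0] rot [-0.02, -0.12, 0.0] rows>= 0.0 J [2.9, 20.3, -9.2, -32.3, -60.2, -62.7]
```

Sliding freely with no force. Now I press gently until the shoulder meets the crown.

```bash
python3 steer.py '[[0,0.002,0,0,0,0,0],[0,0.004,0,0,0,0,0]]' | grep -E "force"
python3 steer.py '[[0,0.001,0,0,0,0,0],[0,0.002,0,0,0,0,0]]'| grep -E "force"
python3 steer.py '[[0,0.001,0,0,0,0,0],[0,0.001,0,0,0,0,0]]'| grep -E "force"
python3 pg.py 0
```

```text
wrist_force: [0.5, 0.7, -0.9]
gripper_force: 30.0
wrist_force: [1.9, 1.0, -0.4]
gripper_force: 30.0
wrist_force: [3.5, 0.1, -1.1]
gripper_force: 30.0
d [0.0018, -0.0, 0.0002] rot [-0.07, 0.06, 0.05] rows>= 0.0 J [2.8, 19.9, -10.0, -32.5, -59.8, -62.3]
```

```bash
python3 steer.py '[[0,0.002,0,0,0,0,0],[0,0.002,0,0,0,0,0]]'| grep -E "force"
python3 pg.py 0
python3 steer.py '[[0.3,0,0,0,0,0,0],[0.3,0,0,0,0,0,0],[0.3,0,0,0,0,0,0]]'
python3 steer.py '[[0.3,0,0,-0.03,0,0,0],[0.3,0,0,-0.07,0,0,0],[0.3,0,0,-0.12,0,0,0],[0.3,0,0,-0.15,0,0,0],[0.3,0,-0.1,-0.15,0,0,0],[0.3,0,-0.2,-0.15,0,0,0],[0.3,0,-0.2,-0.15,0,0,0],[0.3,0,-0.2,-0.15,0,0,0]]'
python3 - <<'E'
from go import *
from station import r, camrig, finish_job
o=[]
for nm in("side","top"):
    c=camrig.capture(nm);im=c["pixels"][:,:,::-1]
    p=proj(c,hole)[0];u,v=int(p[0]),int(p[1])
    o.append(cv2.resize(im[v-35:v+35,u-35:u+35],(400,400),interpolation=cv2.INTER_CUBIC))
cv2.imwrite("pics/fin.png",cv2.convertScaleAbs(np.hstack(o),alpha=1.4))
E
```

```text
wrist_force: [2.9, -0.9, 1.1]
gripper_force: 30.0
d [-0.0007, 0.0001, 0.0006] rot [-0.08, 0.0, 0.07] rows>= 0.0 J [2.7, 19.7, -10.3, -32.4, -59.7, -62.2]
time_s: 17.35
tcp_pos: [0.5325, 0.0325, 0.1353]
ee_rot: [[-0.967, -0.251, 0.046], [-0.201, 0.861, 0.467], [-0.156, 0.442, -0.883]]
wrist_force: [-0.9, 0.2, -0.9]
gripper_width: 0.274
gripper_force: 0.0
time_s: 18.15
tcp_pos: [0.5764, -0.2111, 0.179]
ee_rot: [[-0.967, -0.251, 0.047], [-0.201, 0.861, 0.467], [-0.158, 0.442, -0.883]]
wrist_force: [0.5, 1.4, -0.4]
gripper_width: 0.305
gripper_force: 0.0
```

View pics/fin.png

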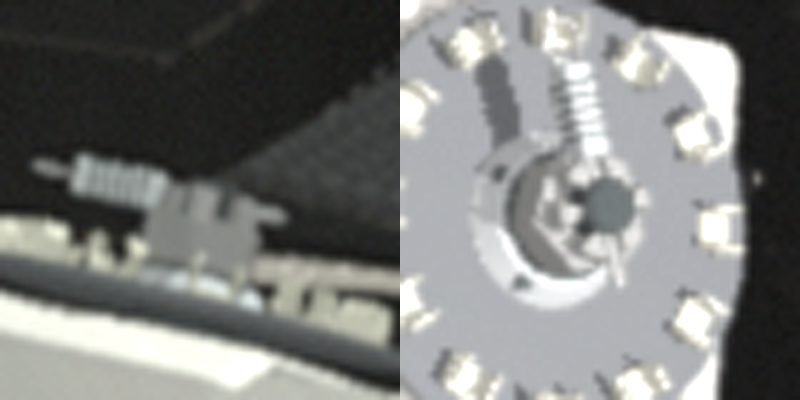

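The final picture shows the pin through the slot and hole. The grip is against the crown (side crop (163,190)) and the tip is out the far side ((287,215) side, (620,283) top). The gripper is clear.

```bash
python3 steer.py '[[0.3,0,0,0,0,0,0],[0.3,0,0,0,0,0,0]]' | head -1; python3 -c "
from station import r, camrig, finish_job
print(finish_job())"
```

```text
time_s: 18.45
the job is handed in; nothing more can be done
None
```

I ran the nut down until it stiffened against the washer, drew it on about 17° to the next slots without backing off, pushed the lock pin through until its shoulder met the crown, let go and handed the job in at 18.5 s; it returned no verdict.

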